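# Change the samples on the carousel behind a closed light shutter

## Task

First slide the shutter plate on the light-path box to its middle stop until it clicks in, so that its blank part blocks the port; no bottle may be lifted before that. With the plate left there, take every spent sample bottle off the freely turning carousel and lay them all on the floor of the waste tray, none on top of another, and lay the fresh sample cassette flat on the middle of the carousel. Only then slide the shutter plate on until it clicks into its last stop, with the glass filter over the port, and let go; do not disturb the mouse or the amber jar.

Things in the scene. Friction and masses are not known exactly. Their poses are not given: they have to be found in the camera images.
- light_box: grey light-path box fixed to the bench, 110 mm (x) by 190 mm (y), top 45 mm up; origin at the centre of its underside, yaw within 0.3 rad. A steel shutter plate slides on top along the box's y, between low rails (tops 57 mm up). Three black marks across the -x rail, at y = -45, 0 and +45 mm, show where the black line beside the plate's tab stands at the three stops.
- port (a point): centre of the round 30 mm light port in the top face of the light-path box, 45 mm above its underside, on the box's vertical centre line; mostly hidden under the shutter plate.
- shutter (a joint): travel of the shutter plate along the box's +y, m. A sprung ball clicks into a notch at 0 (open hole over the port), 0.045 (middle stop: blank part with the tab over the port) and 0.090 (last stop: glass filter over it). Takes 1 to 2 N between stops, about 6 N into or out of a notch, which then holds it within 1 mm; stays where left. Starts at 0 to 0.028. Hard ends at -0.003 and 0.096.
- shutter_handle (a point): centre of the black upright grip tab on the middle of the shutter plate, 36 mm along the box's x, 14 mm thick along its y (the slide), 40 mm tall: from 55 mm (plate's top) to 95 mm above the bench, this point at 75 mm. It is at the box's x = 0, y = shutter - 0.045 m. Plate 60 x 140 x 8 mm; open hole 45 mm to the tab's +y side, glass filter 45 mm to its -y side.
- carousel: fixed foot of the sample carousel, a round passive turntable; origin on its axis at bench level. The aluminium platter on it is 240 mm across, its floor 30 mm above the bench, with a low lip 4 mm thick rising to 38 mm.
- platter (a joint): angle of the carousel's platter, rad; it has no motor and no brake and turns freely at a touch.
- cassette_c (a point): the fresh sample cassette, a loose flat grey box without a cap, 64 x 40 mm and 30 mm thick, 80 to 170 g, lying on the bench on the far side from the robot; this point is its centre, 15 mm above what it lies on; x along its length, z up.
- tray: grey open waste tray fixed to the bench, 200 mm square outside, 40 mm high, walls and floor 4 mm thick; origin at the centre of its underside, axes along its sides, z up.
- mouse: bystander: black computer mouse, 105 x 62 x 32 mm, loose; origin at the centre of its underside.
- buffer: bystander: amber jar with a white cap, 70 mm across, 130 mm tall, loose; origin at the centre of its underside.
- bottle0_c (a point): spent sample bottle (may be absent): a white square-section bottle lying tipped on the carousel's platter; body 60 mm long and 34 x 34 mm, with a round grey cap, 25 mm in diameter, whose end is 50 mm from this point along its +x; 50 to 100 g. This point is the centre of the square body, 17 mm above what it lies on; x runs towards the cap.
- bottle1_c (a point): spent sample bottle (may be absent): a white square-section bottle lying tipped on the carousel's platter; body 60 mm long and 34 x 34 mm, with a round grey cap, 25 mm in diameter, whose end is 50 mm from this point along its +x; 50 to 100 g. This point is the centre of the square body, 17 mm above what it lies on; x runs towards the cap.
- bottle2_c (a point): spent sample bottle (may be absent): a white square-section bottle lying tipped on the carousel's platter; body 60 mm long and 34 x 34 mm, with a round grey cap, 25 mm in diameter, whose end is 50 mm from this point along its +x; 50 to 100 g. This point is the centre of the square body, 17 mm above what it lies on; x runs towards the cap.
- bottle3_c (a point): spent sample bottle (may be absent): a white square-section bottle lying tipped on the carousel's platter; body 60 mm long and 34 x 34 mm, with a round grey cap, 25 mm in diameter, whose end is 50 mm from this point along its +x; 50 to 100 g. This point is the centre of the square body, 17 mm above what it lies on; x runs towards the cap.
Not all that is in view belongs to the job. Leave any green look-alike of the part that bears bottle0_c alone.

How it is judged:
By the outcome, as a careful person would: the job done as asked, in the order asked, and still so for the second after the job is handed in, with the robot touching nothing.
Of bottle0, bottle1, bottle2, bottle3 only 3 to 4 are there at a start; the rules pass over those that are not, and their reading is None.
At some moment in a run one of bottle0, bottle1, bottle2, bottle3, cassette may be knocked a few centimetres aside while the robot is not near it.
Once in a run the grip may slacken for a moment while it holds something.
It also fails if it takes over 210 s, if anything falls off the work surface, if the arm or the gripper's body presses on something with over 40 N, if the wrist force passes 120 N, or if a joint passes its speed limit or range.

## Robot

A 7-joint arm with a two-finger parallel gripper is mounted at the origin on the work surface. World frame = base frame: x ahead of the robot, y to its left, z up, the work surface at z = 0. Lengths are in m, angles in rad, forces in N, time in s.
With the tool pointing down it reaches from about 0.425 to 0.875 m from the base axis. Payload 4.7 kg.
Tool frame: the origin (TCP) lies at the very end of the fingers, on their centre line; the grasp point (between the pads) lies 19 mm behind it; z points along the fingers, y is the direction in which the jaws open and shut (so a half turn about z gives the same grasp; the last joint's range is limited). The gripper opens to 85 mm and grips with 20 to 120 N. Pads are 22 mm wide; open, the fingers measure 114 mm over their backs; the gripper's body (76 mm by 85 mm) begins 54 mm behind the grasp point. The pads swing forward as they close: fully open they stand 13 mm farther back than shut.
Start: joints at [-1.121, 0.321, -0.07, 1.45, 0.023, 1.371, -0.057], TCP at [0.274, 0.589, 0.231] pointing down, gripper open.
Joint ranges: [-2.86, 2.86], [-0.3, 2.09], [-1.38, 1.24], [0.06, 2.45], [-1.56, 4.7], [0.09, 2.05], [-2.69, 2.69]. Speed limits (rad/s): [2.57, 2.57, 3.14, 3.14, 3.14, 3.14, 3.14].

## Interface

Orientations are given as [roll, pitch, yaw] about the fixed x, y, z axes, in that order (R = Rz(yaw) Ry(pitch) Rx(roll)).
In Python, from bench import arm, eyes gives the robot as it stands.
- The arm moves only by the shell command python3 -m jog 'ROWS' [FORCE]. ROWS is JSON, one flat list of numbers, 5 for each row, row after row: the finger opening in mm, from 0 to 85.4, then the shift along the tool's x, y, z in mm, then the turn about the tool's z in degrees. In form: [claw, dx, dy, dz, twist, claw, dx, dy, dz, twist, ...]. A call has 1 to 20 rows; each row shifts and turns the commanded pose from where the row before left it, along the tool's axes as they then stand; what a row does not reach is not made up. A row lasts 1/12 s, in which the tool goes at most 41.7 mm and 7.16 degrees, less where a joint would pass 70% of its speed; a pose out of reach is approached as far as the arm can. A call is refused whole if a number of a shift passes 41.7 or a number of a turn 7.16, either way. A call with a gripper value outside its range is refused whole. The fingers move at their own pace and stop on an object; FORCE is the grip in N (left out, the last holds). Time passes only in rows, so rows that do not move let the fingers close. It gives the time, the measured TCP pose, the force and the opening at its end, in the units of the state.
- arm.get_state(): the state, without advancing time (a new reading comes with each control period).
- eyes.snapshot(name): name is "scene" or "top" or "wrist"; returns (picture, depth): 480x640x3 uint8, red, green, blue; 480x640 float32, m along the optical axis (not along the pixel's ray), 0 where there is no reading.
- eyes.camera_info(name): a dict with "fx", "fy", "cx", "cy" (pixels), "k1" (the pictures are not rectified: a ray, as slopes to the right and down, at radius r is drawn at 1 + k1 r^2 times it, then the intrinsics apply), "xyz" and "attitude" of the camera in the world. Camera axes: x right, y down, z forward; pixel columns grow to the right and rows downward; lengths in m; the calibration is good to about 2 mm. A picture is of the moment at which its call begins: read the wrist's pose just before it. camera_info takes no time and is no camera call; for the wrist camera it gives the pose at the moment of the call.
- arm.sign_off(): hands the job in, once; it reports no verdict.
The state is a dict: "time_s": time; "q": joint angles; "qvel": joint speeds; "joint_torque": joint torques, N m; "position": TCP position; "tool_rot": TCP orientation; "force": force on the tool from outside, world axes, zero at the start; "torque": the same for the moment, N m; "opening": opening from 0.0 (shut) to 1.0 (fully open).
Only numpy, scipy, OpenCV 4.12 (cv2) and the standard library are available. Lean on these libraries where they do the work, as an engineer would, in place of code of your own. Each camera call takes 0.05 s, during which the arm holds its last target.

## Working session

There is one attempt and no reset: what is moved stays moved. The work goes in short steps, Python scripts to look and compute and a shell command to move; the robot and the scene stay as the last step left them, time stands still between calls to the robot, and variables do not carry over. Pictures are saved under pics/ and viewed, and the job is handed in when it is done.

```bash
ls -la; mkdir -p pics
cat > h.py <<'E'
import numpy as np, cv2
from bench import arm, eyes
from scipy.spatial.transform import Rotation as R
def snap(n,f):
    i=eyes.camera_info(n); p,d=eyes.snapshot(n)
    cv2.imwrite('pics/'+f,cv2.cvtColor(p,cv2.COLOR_RGB2BGR)); np.savez('/tmp/'+n+'.npz',p=p,d=d,i=i)
    return p,d,i
def rot(i):
    return R.from_euler('xyz',i['attitude']).as_matrix()
def rays(uv,i):
    uv=np.atleast_2d(np.float64(uv))
    K=np.array([[i['fx'],0,i['cx']],[0,i['fy'],i['cy']],[0,0,1.]])
    n=cv2.undistortPoints(uv[:,None],K,np.array([i['k1'],0,0,0,0.]))[:,0]
    return np.c_[n,np.ones(len(n))]
def plane(uv,i,z):
    d=rays(uv,i)@rot(i).T; o=np.array(i['xyz'])
    return o+d*((z-o[2])/d[:,2])[:,None]
def pts(uv,d,i):
    uv=np.atleast_2d(uv); dd=d[uv[:,1].astype(int),uv[:,0].astype(int)]
    return (rays(uv,i)*dd[:,None])@rot(i).T+np.array(i['xyz'])
def load(n):
    f=np.load('/tmp/'+n+'.npz',allow_pickle=True); return f['p'],f['d'],f['i'].item()
E
python3 - <<'E'
from h import *
for n in('scene','top','wrist'):
    p,d,i=snap(n,n+'0.png'); print(n,i)
print(arm.get_state())
E
```

```text
total 12
drwxr-xr-x  3 agent agent 4096 Dec  6 18:22 .
drwxr-xr-x 23 root  root  4096 Dec  6 18:22 ..
drwxr-xr-x  2 agent agent 4096 Dec  6 18:22 pics
scene {'fx': 539.3098982848652, 'fy': 539.3098982848652, 'cx': 321.1394650979163, 'cy': 239.63867135307365, 'k1': -0.05666736915729563, 'xyz': array([ 1.1231993 , -0.20195245,  1.11215891]), 'attitude': array([-2.57713518,  0.01257576,  1.1528024 ])}
top {'fx': 457.21385299269167, 'fy': 457.21385299269167, 'cx': 313.4061649490073, 'cy': 237.7851040062014, 'k1': -0.09205145814632812, 'xyz': array([0.43395493, 0.04080474, 1.14306417]), 'attitude': array([-3.03670281,  0.01930524, -1.54391379])}
wrist {'fx': 403.89740324631146, 'fy': 403.89740324631146, 'cx': 318.4335801607356, 'cy': 240.08799738460732, 'k1': 0.018350522932275713, 'xyz': array([0.21370429, 0.61772634, 0.37309454]), 'attitude': array([2.87607122e+00, 1.97985376e-03, 1.13469796e+00])}
{'time_s': 0.15, 'q': array([-1.12089827,  0.32165781, -0.07007566,  1.45137266,  0.02256497,
        1.37077972, -0.0568973 ]), 'qvel': array([-0.00108165, -0.00079336,  0.00015265, -0.00327901, -0.001847  ,
        0.00033209, -0.00134172]), 'joint_torque': array([-8.11322061e-04, -4.94096231e+01, -3.83304907e-01, -3.14688528e+01,
        1.30105892e-02,  8.22649570e-03, -2.41902626e-05]), 'position': array([0.27425744, 0.58887751, 0.23048245]), 'tool_rot': array([-3.14016213e+00,  5.26284636e-05,  2.70580561e+00]), 'force': array([ 0.97246636, -0.18585036, -0.57712868]), 'torque': array([ 0.04137959, -0.07986452, -0.00169478]), 'opening': 0.9995320887028618}
```

View pics/top0.png

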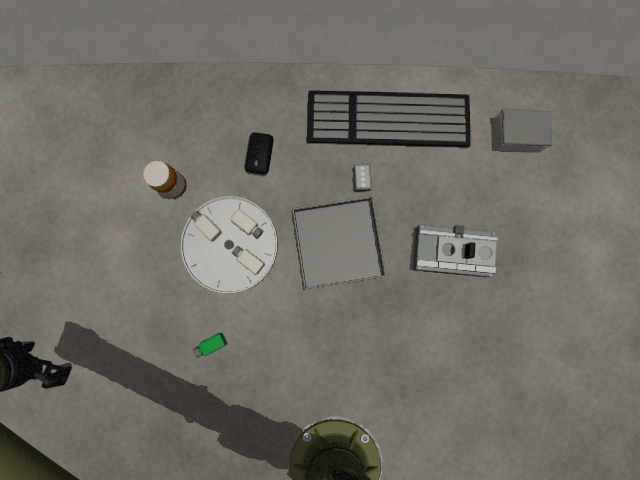

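View pics/scene0.png

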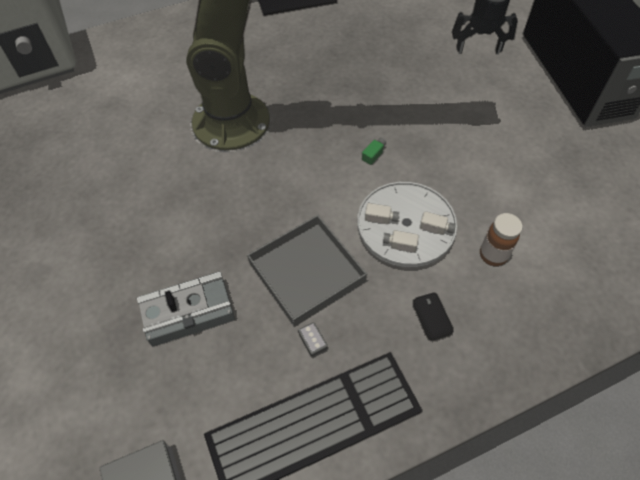

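Run:
```python
from h import *
p,d,i=load('top'); b=p[:,:,::-1]
c1=cv2.resize(b[210:285,405:510],None,fx=5,fy=5,interpolation=cv2.INTER_CUBIC)
c2=cv2.resize(b[190:300,170:290],None,fx=4,fy=4,interpolation=cv2.INTER_CUBIC)
c3=np.zeros((600,400,3),np.uint8);c3[:]=0
cv2.imwrite('pics/c1.png',c1);cv2.imwrite('pics/c2.png',c2)
P=lambda uv,z:plane(uv,i,z)[0].round(4)
print('cass',P((362,177),.03),pts((362,177),d,i))
print('tab',P((469,249),.095), 'depth', pts((469,249),d,i),pts((457,260),d,i))
print('carousel',P((229,244),.03),pts((215,255),d,i))
print('tray corners',[P(q,.04) for q in [(292,209),(373,199),(384,276),(304,289)]])
print('mouse',P((259,154),.03),'jar',P((159,176),.13))
```

```text
cass [ 0.7053 -0.0512  0.03  ] [[ 0.70468324 -0.05098004  0.03272359]]
tab [ 0.5266 -0.296   0.095 ] depth [[ 0.52691085 -0.29703652  0.09175883]] [[ 0.50298344 -0.2790756   0.05673212]]
carousel [0.53   0.2728 0.03  ] [[0.50190152 0.30610859 0.03089954]]
tray corners [array([0.619 , 0.1195, 0.04  ]), array([ 0.6485, -0.0781,  0.04  ]), array([ 0.4613, -0.107 ,  0.04  ]), array([0.4253, 0.0845, 0.04  ])]
mouse [0.7588 0.2079 0.03  ] jar [0.6744 0.423  0.13  ]
```

Run:
```python
from h import *
p,d,i=load('top')
hsv=cv2.cvtColor(p,cv2.COLOR_RGB2HSV)
print(p[225,208],p[249,440-190],p[265,215],p[249,455],p[205+10,197],p[178,362],p[160,362])
X,Y=np.meshgrid(np.arange(640),np.arange(480))
W=pts(np.c_[X.ravel(),Y.ravel()],d,i).reshape(480,640,3)
m=((W[...,2]>.046)&(W[...,2]<.09)).astype(np.uint8); m[:, :170]=0;m[:190]=0;m[300:]=0;m[:,290:]=0
n,l,s,c=cv2.connectedComponentsWithStats(m)
for k in range(1,n):
    if s[k,4]>60:
        q=np.argwhere(l==k)[:,::-1]; w=W[l==k]
        r=cv2.minAreaRect(np.float32(w[:,:2]*1000)); print(s[k],c[k],r,w[:,2].max(),w.mean(0))
```

```text
[187 183 169] [182 182 176] [181 179 173] [135 134 127] [101 100  94] [185 186 173] [121 115 107]
[230 209  33  29 446] [245.632287   222.85426009] ((578.9482421875, 227.38636779785156), (81.53883361816406, 34.62832260131836), 53.994873046875) 0.07163594161445075 [0.57928184 0.22840447 0.06093009]
[191 210  30  31 431] [205.17633411 224.8863109 ] ((574.35107421875, 330.62615966796875), (79.78767395019531, 34.935909271240234), 46.2213134765625) 0.06847100182832322 [0.57216313 0.32665464 0.06074159]
[232 245  32  29 453] [247.67549669 259.24282561] ((494.1341857910156, 223.134033203125), (79.9910888671875, 34.90814971923828), 54.16050720214844) 0.06868336541177666 [0.49211226 0.21986425 0.0609651 ]
```

View pics/c1.png

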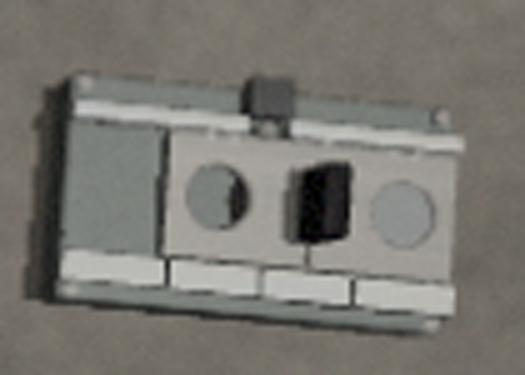

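View pics/c2.png

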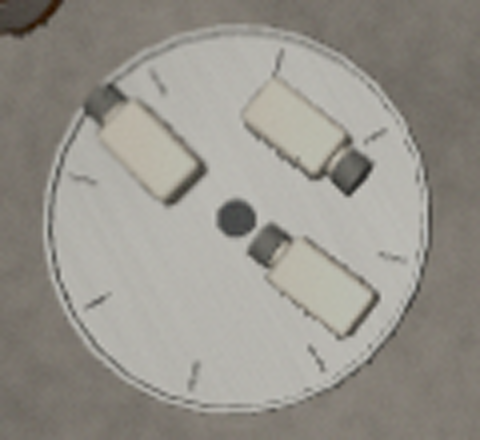

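```bash
cat >> h.py <<'E'
def bottles(p,i,z=.064,roi=(170,190,290,300)):
    a=p.astype(int); m=((a[...,0]-a[...,2]>=13)&(a[...,0]>130)).astype(np.uint8)
    k=np.zeros_like(m); k[roi[1]:roi[3],roi[0]:roi[2]]=1; m=cv2.morphologyEx(m*k,cv2.MORPH_OPEN,np.ones((3,3)))
    cs,_=cv2.findContours(m,cv2.RETR_EXTERNAL,cv2.CHAIN_APPROX_NONE)
    out=[]
    for c in cs:
        if cv2.contourArea(c)<100: continue
        w=plane(c[:,0],i,z)[:,:2]*1000
        r=cv2.minAreaRect(np.float32(w)); out.append((c[:,0].mean(0).round(),np.round(r[0],1),np.round(r[1],1),round(r[2],1)))
    return out
def go(x,y,z,yaw=None):
    """shift in tool axes (mm) from here, and twist (deg, both ways)"""
    s=arm.get_state(); Rm=R.from_euler('xyz',s['tool_rot']).as_matrix()
    d=Rm.T@(np.array([x,y,z])-s['position'])*1000
    t=None
    if yaw is not None:
        t=-np.degrees((yaw-s['tool_rot'][2]+np.pi/2)%np.pi-np.pi/2)
    print('d',d.round(1),'twist',None if t is None else round(t,1),'q7',s['q'][6].round(2), 'yaw',round(s['tool_rot'][2],3))
E
python3 - <<'E'
from h import *
p,d,i=load('top')
for b in bottles(p,i): print(b)
f=lambda x,y:(405+x/5-.4,210+y/5-.4)
M=plane([f(168,274),f(262,284),f(352,293)],i,.057);print(M)
v=M[0]-M[2]; print('yaw',np.arctan2(-v[0],v[1]),np.linalg.norm(v))
L=plane([f(307,253)],i,.055);print('line',L, 'x-y along',np.dot((L[0]-M[1])[:2],v[:2]/np.linalg.norm(v[:2])))
# ring fit of platter lip
print(plane([f(62,80),f(52,300),f(440,330),f(465,120)],i,.045))
a=p.astype(int)
W=None
X,Y=np.meshgrid(np.arange(640),np.arange(480))
W=pts(np.c_[X.ravel(),Y.ravel()],d,i).reshape(480,640,3)
def comp(lo,hi,box):
    m=((W[...,2]>lo)&(W[...,2]<hi)); k=np.zeros_like(m);k[box[1]:box[3],box[0]:box[2]]=1
    w=W[m&k]; return w
w=comp(.075,.12,(440,225,500,275)); print('tab',w.mean(0),cv2.minAreaRect(np.float32(w[:,:2]*1000)))
w=comp(.022,.05,(340,155,385,197)); print('cass',w.mean(0),cv2.minAreaRect(np.float32(w[:,:2]*1000)))
print('detent',pts([(459,231)],d,i))
w=comp(.025,.045,(170,190,290,300)); print('platter',cv2.minEnclosingCircle(np.float32(w[:,:2]*1000)))
w=comp(.034,.045,(285,192,390,295)); print('tray',cv2.minAreaRect(np.float32(w[:,:2]*1000)))
E
```

```text
(array([246., 261.]), array([490.7, 220.2]), array([55.2, 31.8]), 52.8)
(array([206., 226.]), array([567.9, 323.6]), array([61.1, 35.6]), 47.3)
(array([243., 221.]), array([584. , 235.1]), array([58.3, 33.3]), 53.2)
[[ 0.49144042 -0.23373109  0.057     ]
 [ 0.48770407 -0.27895459  0.057     ]
 [ 0.48437204 -0.32247551  0.057     ]]
yaw -0.07948091054460951 0.0890254761399228
line [[ 0.50311187 -0.30139095  0.055     ]] x-y along -0.021142198083915504
[[ 0.58488332 -0.18509716  0.045     ]
 [ 0.47828831 -0.18070573  0.045     ]
 [ 0.46800107 -0.36965672  0.045     ]
 [ 0.57036555 -0.38330167  0.045     ]]
tab [ 0.52544964 -0.30054302  0.09134662] ((525.940673828125, -301.46417236328125), (14.537342071533203, 35.45374298095703), 88.93841552734375)
cass [ 0.70534158 -0.05248175  0.02948894] ((696.0994262695312, -53.33313751220703), (83.669921875, 40.76387405395508), 3.5256717205047607)
detent [[ 0.5731237  -0.28504645  0.05422028]]
platter ((554.5013427734375, 301.4181823730469), 156.84283447265625)
tray ((541.9707641601562, 3.7006988525390625), (200.37074279785156, 200.58599853515625), 10.337118148803711)
```

Run:
```python
from h import *
go(.45,.40,.2)
go(.5241,-.303,.15,-.076)
```

```text
d [-239.   -97.    30.6] twist None q7 -0.06 yaw 2.706
d [-603.  -702.9   81.5] twist -20.6 q7 -0.06 yaw 2.706
```

```bash
python3 -m jog '[60,-30,-12,3.8,0,60,-30,-12,3.8,0,60,-30,-12,3.8,0,60,-30,-12,3.8,0,60,-30,-12,3.8,0,60,-30,-12,3.8,0,60,-30,-12,3.8,0,60,-30,-12,3.8,0]' && python3 -m jog '[50,-19.2,-31.9,2.7,0,50,-19.2,-31.9,2.7,0,50,-19.2,-31.9,2.7,0,50,-19.2,-31.9,2.7,0,50,-19.2,-31.9,2.7,0,50,-19.2,-31.9,2.7,0,50,-19.2,-31.9,2.7,0,50,-19.2,-31.9,2.7,0,50,-19.2,-31.9,2.7,0,50,-19.2,-31.9,2.7,0,50,-19.2,-31.9,2.7,0,50,-19.2,-31.9,2.7,0,50,-19.2,-31.9,2.7,0,50,-19.2,-31.9,2.7,0,50,-19.2,-31.9,2.7,0,50,-19.2,-31.9,2.7,0,50,-19.2,-31.9,2.7,0,50,-19.2,-31.9,2.7,0,50,-19.2,-31.9,2.7,0]' && python3 -m jog '[50,0,0,0,-6.9,50,0,0,0,-6.9,50,0,0,0,-6.8,50,0,0,0,0,50,0,0,0,0]'
python3 - <<'E'
from h import *
snap('wrist','w1.png')
go(.5241,-.303,.15,-.076)
E
```

```text
time_s: 0.82
position: [0.4522, 0.3995, 0.2005]
tool_rot: [-3.141, -0.0, 2.706]
force: [1.0, -0.0, -0.2]
opening: 0.699
time_s: 2.4
position: [0.5262, -0.304, 0.1493]
tool_rot: [3.141, -0.0, 2.706]
force: [1.2, 0.5, 0.4]
opening: 0.585
time_s: 2.82
position: [0.5262, -0.3024, 0.1493]
tool_rot: [3.141, -0.0, 3.062]
force: [-1.3, 0.2, -0.9]
opening: 0.584
d [ 2.  -0.8 -0.6] twist -0.2 q7 2.11 yaw 3.062
```

View pics/w1.png

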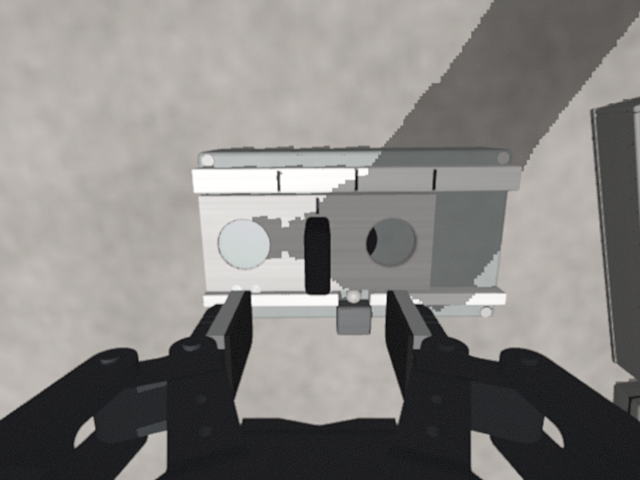

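```bash
python3 -m jog '[50,0,0,21,0,50,0,0,21,0,50,0,0,21,0,50,0,0,20,0,50,0,0,0,0,10,0,0,0,0,10,0,0,0,0,10,0,0,0,0,10,0,0,0,0,10,0,0,0,0,10,0,0,0,0]' 60
python3 - <<'E'
from h import *
snap('wrist','w2.png')
E
```

```text
time_s: 3.78
position: [0.5275, -0.3031, 0.0685]
tool_rot: [-3.141, 0.003, 3.065]
force: [-0.9, 0.8, 6.5]
opening: 0.148
```

View pics/w2.png

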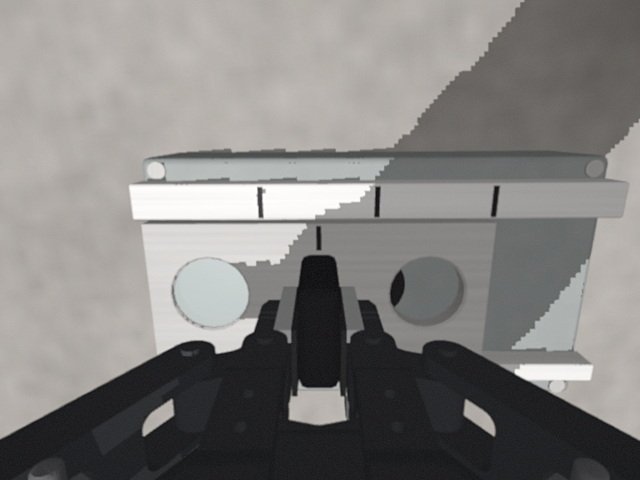

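```bash
python3 -m jog '[10,0,4,-1,0,10,0,5,0,0,10,0,5,0,0,10,0,4,0,0,10,0,3,0,0,10,0,1.5,0,0,10,0,0,0,0,10,0,0,0,0]'
python3 - <<'E'
from h import *
snap('wrist','w3.png')
E
```

```text
time_s: 4.5
position: [0.5291, -0.2794, 0.0685]
tool_rot: [3.141, 0.002, 3.066]
force: [2.0, -1.9, 6.4]
opening: 0.149
```

View pics/w3.png

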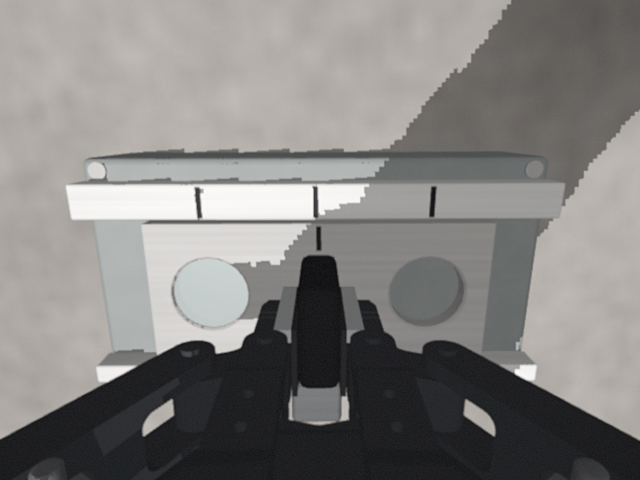

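```bash
python3 -m jog '[50,0,0,0,0,50,0,0,0,0,50,0,0,0,0,50,0,0,0,0,50,0,0,-25,0,50,0,0,-30,0,50,0,0,-30,0,50,0,0,0,0,50,0,0,0,0]'
python3 - <<'E'
from h import *
snap('wrist','w4.png')
E
```

```text
time_s: 5.3
position: [0.5289, -0.2806, 0.1544]
tool_rot: [-3.141, 0.003, 3.065]
force: [0.3, 1.0, 0.2]
opening: 0.585
```

View pics/w4.png

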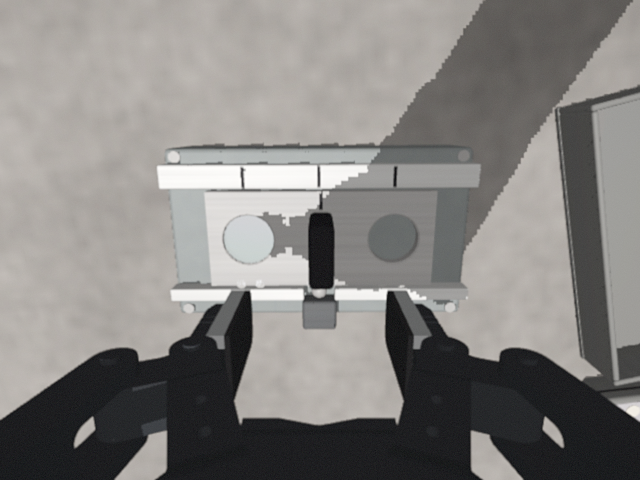

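Run:
```python
from h import *
p,d,i=load('wrist')
g=cv2.cvtColor(p,cv2.COLOR_RGB2GRAY).astype(float)
def dip(r,lo,hi):
    row=g[r,lo:hi]; w=np.clip(np.median(row)-row-15,0,None); return (w*np.arange(lo,hi)).sum()/w.sum()
for r in (172,176,180): print([round(dip(r,a-10,a+10),2) for a in(243,319,396)])
for r in (195,198,202,206): print(g[r,313:330].astype(int))
m=plane([(dip(176,a-10,a+10),176) for a in(243,319,396)],i,.057); print(m)
cv2.imwrite('pics/c3.png',cv2.resize(p[150:300,230:410,::-1],None,fx=4,fy=4,interpolation=cv2.INTER_CUBIC))
```

```text
[np.float64(241.5), np.float64(318.41), np.float64(395.0)]
[np.float64(241.63), np.float64(318.43), np.float64(394.69)]
[np.float64(242.2), np.float64(318.47), np.float64(394.55)]
[220 220 221 220 223 215 149  67  72 156 219 227 215 167 146 145 133]
[217 216 216 218 219 213 148  72  63 103 143 150 144 130 128 128 131]
[220 219 219 220 223 216 153  55  35  83 128 132 129 132 131 130 130]
[221 222 223 212 159 121  73  28  30  84 129 133 132 132 132 131 133]
[[ 0.48514531 -0.3221158   0.057     ]
 [ 0.48859061 -0.27694889  0.057     ]
 [ 0.49205975 -0.2321153   0.057     ]]
```

View pics/c3.png

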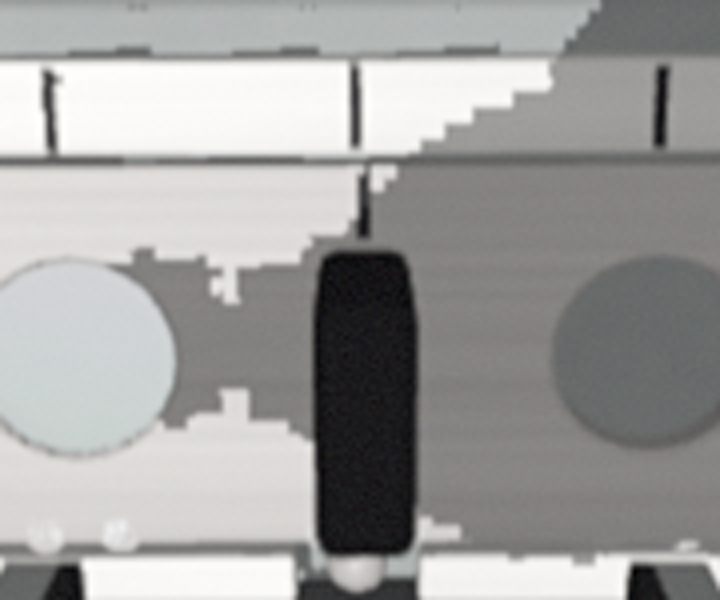

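```bash
python3 -m jog '[40,0,0,28,0,40,0,0,28,0,40,0,0,28,0,40,0,0,0,0,10,0,0,0,0,10,0,0,0,0,10,0,0,0,0,10,0,0,0,0,10,0,0,0,0,10,0,0,0,0]'
python3 - <<'E'
from h import *
p,d,i=snap('wrist','w5.png')
g=cv2.cvtColor(p,cv2.COLOR_RGB2GRAY).astype(float)
for r in (190,205,215,230,238,245): print(r,g[r,300:335].astype(int))
E
```

```text
time_s: 6.18
position: [0.5284, -0.2804, 0.0696]
tool_rot: [-3.141, 0.001, 3.065]
force: [-1.3, -0.5, 0.4]
opening: 0.151
190 [246 247 247 247 247 247 247 247 247 247 247 247 248 250 242 178  84  61
  61  78 176 245 250 248 246 246 246 247 246 247 247 246 246 246 246]
205 [248 247 247 247 247 247 247 247 248 247 246 246 247 248 246 220 137  61
  62  62 109 196 245 249 247 246 246 247 246 247 247 243 227 223 225]
215 [244 243 243 243 242 243 243 242 242 242 243 243 242 243 247 238 157  57
  58  62  99 153 159 158 157 158 158 157 157 156 157 156 156 156 157]
230 [199 194 198 190 150 131 133 132 134 135 134 133 134 133 136 128  77  30
  22  23  64 115 135 135 136 135 134 134 133 134 134 134 133 134 133]
238 [131 132 133 130 135 134 133 132 133 134 132 132 134 132 136 128  92  39
  22  24  46  97 131 135 135 134 132 132 133 133 132 132 132 131 133]
245 [131 131 132 133 133 132 131 131 133 131 132 132 133 134 134 128  92  44
  24  25  48  96 131 133 133 132 133 131 132 132 131 133 132 133 132]
```

```bash
python3 -m jog '[50,0,0,0,0,50,0,0,0,0,50,0,0,0,0,50,0,0,0,0,50,0,0,-25,0,50,0,0,-30,0,50,0,0,-30,0,50,0,0,0,0,50,0,0,0,0]'
python3 - <<'E'
from h import *
p,d,i=snap('wrist','w6.png')
g=cv2.cvtColor(p,cv2.COLOR_RGB2GRAY).astype(float)
for r in (172,176,180,195,198,202): print(r,g[r,308:332].astype(int))
E
```

```text
time_s: 6.98
position: [0.5294, -0.2808, 0.1559]
tool_rot: [-3.141, 0.005, 3.065]
force: [-0.8, 0.9, -0.5]
opening: 0.588
172 [248 248 248 248 248 247 249 250 245 198 104  69 174 246 251 249 247 247
 247 246 247 246 247 247]
176 [249 249 249 248 249 249 249 251 246 199 104  72 176 248 253 249 248 248
 247 248 248 247 247 248]
180 [247 246 246 246 246 246 246 249 243 196 104  57 104 195 244 248 246 246
 246 245 245 245 245 245]
195 [219 217 218 218 218 218 218 219 221 211 132  57 118 172 176 211 220 214
 183 139 127 129 129 131]
198 [219 217 219 219 218 218 219 220 222 214 134  58 122 197 210 156 124 127
 128 129 131 132 131 130]
202 [218 217 218 217 218 217 219 218 221 212 136  51  57 105 129 130 127 129
 130 130 130 129 129 131]
```

Run:
```python
from h import *
go(.4907,.2202,.17,np.radians(53))
```

```text
d [ 75.7 496.  -15.9] twist -57.4 q7 2.07 yaw 3.065
```

```bash
python3 -m jog '[55,5.4,35.4,-1.1,0,55,5.4,35.4,-1.1,0,55,5.4,35.4,-1.1,0,55,5.4,35.4,-1.1,0,55,5.4,35.4,-1.1,0,55,5.4,35.4,-1.1,0,55,5.4,35.4,-1.1,0,55,5.4,35.4,-1.1,0,55,5.4,35.4,-1.1,0,55,5.4,35.4,-1.1,0,55,5.4,35.4,-1.1,0,55,5.4,35.4,-1.1,0,55,5.4,35.4,-1.1,0,55,5.4,35.4,-1.1,0]' && python3 -m jog '[55,0,0,0,-7.16,55,0,0,0,-7.16,55,0,0,0,-7.16,55,0,0,0,-7.16,55,0,0,0,-7.16,55,0,0,0,-7.16,55,0,0,0,-7.16,55,0,0,0,-7.16,55,0,0,0,0,55,0,0,0,0]'
python3 - <<'E'
from h import *
p,d,i=snap('wrist','w7.png')
for b in bottles(p,i,roi=(0,0,640,480)): print(b)
go(.4907,.2202,.17,np.radians(53))
E
```

```text
time_s: 8.2
position: [0.489, 0.2212, 0.1675]
tool_rot: [-3.14, -0.002, 3.065]
force: [0.1, 0.4, -0.2]
opening: 0.639
time_s: 9.03
position: [0.4897, 0.2195, 0.1677]
tool_rot: [3.14, -0.002, -2.222]
force: [-0.7, 0.3, -0.0]
opening: 0.646
(array([319., 400.]), array([560.2, 315.5]), array([36.4, 32.5]), 47.0)
d [-1.  -0.3 -2. ] twist -0.3 q7 2.03 yaw -2.222
```

View pics/w7.png

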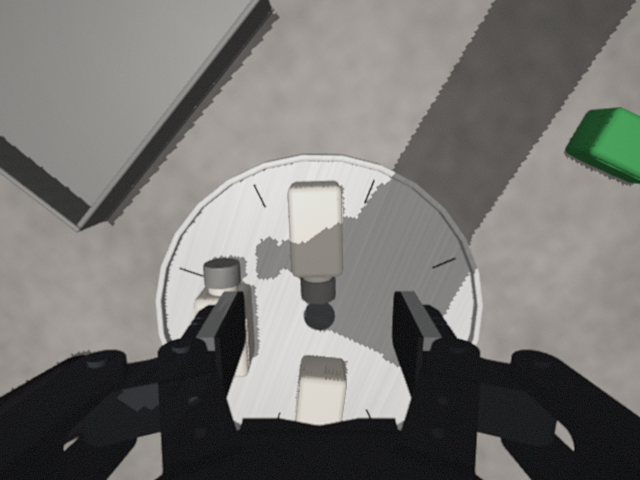

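Run:
```python
from h import *
p,d,i=load('wrist')
q=plane([(289,181),(342,181),(290,275),(342,276)],i,.064);print(q,q.mean(0))
print(np.degrees(np.arctan2(*(q[2:].mean(0)-q[:2].mean(0))[1::-1])))
c=q.mean(0); go(c[0],c[1],.038)
s=arm.get_state();print(s['position'])
print(plane([(319,317)],i,.03))
```

```text
[[0.48105668 0.18018409 0.064     ]
 [0.45542127 0.19972152 0.064     ]
 [0.51819967 0.22809395 0.064     ]
 [0.4918411  0.24906085 0.064     ]] [0.48662968 0.2142651  0.064     ]
52.89480930298485
d [  6.   -0.8 130. ] twist None q7 2.03 yaw -2.222
[0.48984903 0.21957618 0.16800077]
[[0.53115592 0.27624047 0.03      ]]
```

```bash
python3 -m jog '[55,3,-0.8,30,0,55,0,0,35,0,55,0,0,35,0,55,0,0,20,0,55,0,0,10,0,55,0,0,0,0,20,0,0,0,0,20,0,0,0,0,20,0,0,0,0,20,0,0,0,0,20,0,0,0,0]' 50
python3 - <<'E'
from h import *
p,d,i=snap('wrist','w8.png')
E
```

```text
time_s: 10.0
position: [0.4906, 0.2176, 0.0408]
tool_rot: [-3.14, 0.003, -2.218]
force: [-0.5, -0.0, 4.3]
opening: 0.39
```

View pics/w8.png

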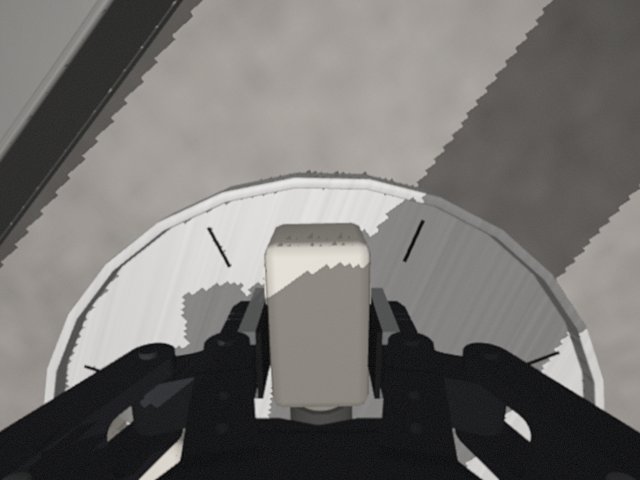

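```bash
python3 -m jog '[20,0,0,-10,0,20,0,0,-20,0,20,0,0,-20,0,20,0,0,-15,0,20,0,0,0,0]'
python3 - <<'E'
from h import *
p,d,i=snap('wrist','w9.png')
T=np.array([.542,.0037]);a=np.radians(10.3);u=np.array([np.cos(a),np.sin(a)]);v=np.array([-u[1],u[0]])
for uu,vv in((-55,-50),(-55,50),(55,0)):
    t=T+(uu*u+vv*v)/1000; print(t)
t=T+(-55*u-50*v)/1000
go(*t,.09,a)
E
```

```text
time_s: 10.47
position: [0.4913, 0.2179, 0.1079]
tool_rot: [-3.139, 0.006, -2.218]
force: [1.3, 0.6, -0.4]
opening: 0.392
[ 0.49682643 -0.05532837]
[0.47894621 0.04306013]
[0.59611368 0.01353412]
d [ 213.8 -169.7   15.6] twist 42.6 q7 2.05 yaw -2.218
```

```bash
python3 -m jog '[20,21.4,-17,0,0,20,21.4,-17,0,0,20,21.4,-17,0,0,20,21.4,-17,0,0,20,21.4,-17,0,0,20,21.4,-17,0,0,20,21.4,-17,0,0,20,21.4,-17,0,0,20,21.4,-17,0,0,20,21.4,-17,0,0,20,0,0,0,7.1,20,0,0,0,7.1,20,0,0,0,7.1,20,0,0,0,7.1,20,0,0,0,7.1,20,0,0,0,7.1,20,0,0,0,0]'
python3 - <<'E'
from h import *
p,d,i=snap('wrist','w10.png')
T=np.array([.542,.0037]);a=np.radians(10.3);u=np.array([np.cos(a),np.sin(a)]);v=np.array([-u[1],u[0]])
t=T+(-55*u-50*v)/1000
go(*t,.016,a)
E
```

```text
time_s: 11.93
position: [0.4947, -0.0562, 0.1028]
tool_rot: [3.141, -0.002, -2.965]
force: [0.3, -0.5, -0.3]
opening: 0.392
d [-2.3  0.5 87. ] twist 0.2 q7 1.85 yaw -2.959
```

View pics/w10.png

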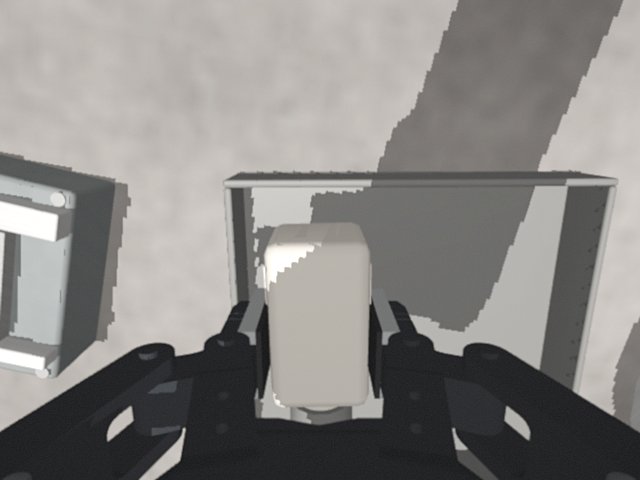

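```bash
python3 -m jog '[20,-2,0.5,25,0,20,0,0,25,0,20,0,0,20,0,20,0,0,12,0,20,0,0,5,0,20,0,0,0,0,46,0,0,0,0,46,0,0,0,0,46,0,0,0,0,46,0,0,0,0,46,0,0,-20,0,46,0,0,-30,0,46,0,0,-35,0,46,0,0,-30,0,46,0,0,0,0]'
python3 - <<'E'
from h import *
p,d,i=snap('wrist','w11.png')
p,d,i=snap('top','t1.png')
E
```

```text
time_s: 13.23
position: [0.5021, -0.0558, 0.1387]
tool_rot: [-3.14, 0.012, -2.961]
force: [1.0, -0.1, -0.0]
opening: 0.536
```

View pics/w11.png

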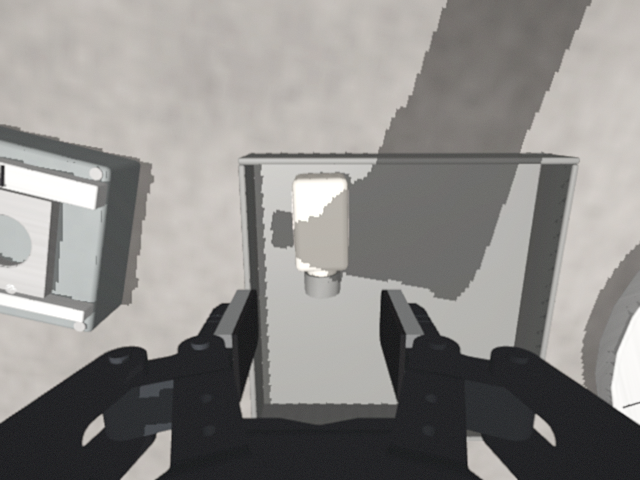

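View pics/t1.png

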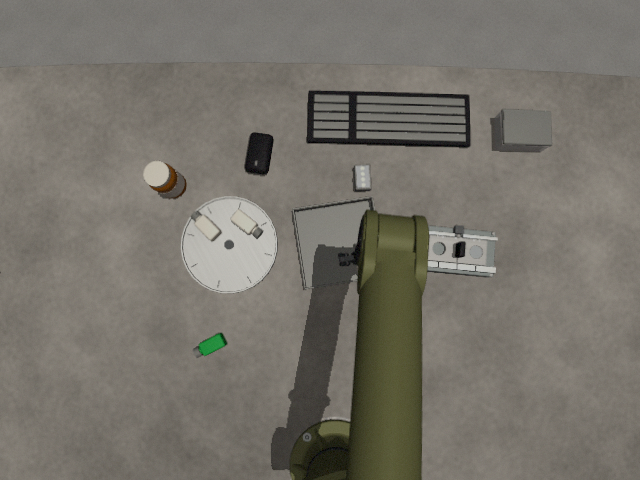

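Run:
```python
from h import *
p,d,i=load('top')
for b in bottles(p,i): print(b)
go(.568,.3236,.17,np.radians(47.3))
```

```text
(array([272., 279.]), array([460.8, 174.3]), array([122.6, 108.8]), 1.7)
(array([206., 226.]), array([569.1, 323.7]), array([62.9, 34. ]), 47.3)
(array([242., 220.]), array([584.7, 236.2]), array([54.2, 33.8]), 53.7)
(array([199., 198.]), array([628.5, 341.3]), array([56.6, 62.7]), 1.0)
d [-136.2  360.4  -35.8] twist -37.0 q7 1.84 yaw -2.961
```

```bash
python3 -m jog '[55,-11.3,30,-3,0,55,-11.3,30,-3,0,55,-11.3,30,-3,0,55,-11.3,30,-3,0,55,-11.3,30,-3,0,55,-11.3,30,-3,0,55,-11.3,30,-3,0,55,-11.3,30,-3,0,55,-11.3,30,-3,0,55,-11.3,30,-3,0,55,-11.3,30,-3,0,55,-11.3,30,-3,0,55,0,0,0,-7.1,55,0,0,0,-7.1,55,0,0,0,-7.1,55,0,0,0,-7.1,55,0,0,0,-7.1,55,0,0,0,-1.6,55,0,0,0,0,55,0,0,0,0]'
python3 - <<'E'
from h import *
p,d,i=snap('wrist','w12.png')
go(.569,.3237,.039,np.radians(47.3))
E
```

```text
time_s: 15.0
position: [0.566, 0.3225, 0.1663]
tool_rot: [3.141, -0.003, -2.315]
force: [0.4, 0.1, 0.3]
opening: 0.642
d [ -3.   -1.5 127.7] twist 0.0 q7 1.85 yaw -2.315
```

View pics/w12.png

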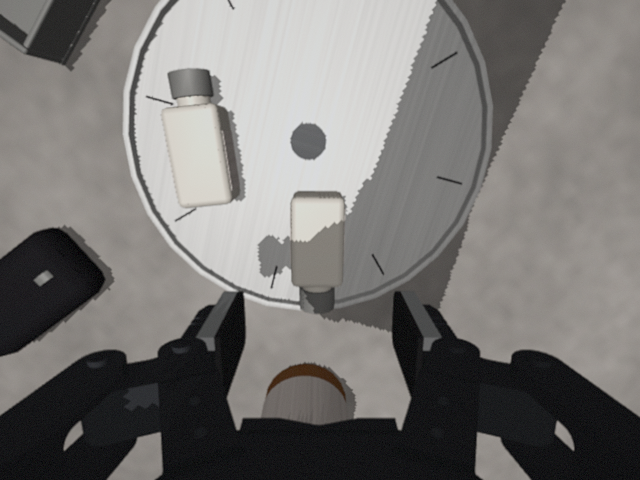

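```bash
python3 -m jog '[55,-3,-1,30,0,55,0,0,35,0,55,0,0,32,0,55,0,0,20,0,55,0,0,9,0,55,0,0,0,0,20,0,0,0,0,20,0,0,0,0,20,0,0,0,0,20,0,0,0,0,20,0,0,0,0]' 50; python3 -m jog '[20,0,0,-10,0,20,0,0,-20,0,20,0,0,-20,0,20,0,0,-15,0,20,0,0,0,0]'
python3 - <<'E'
from h import *
p,d,i=snap('wrist','w13.png')
go(.4789,.0431,.1,np.radians(10.3))
E
```

```text
time_s: 15.97
position: [0.5707, 0.3253, 0.0441]
tool_rot: [-3.141, 0.003, -2.314]
force: [-0.2, -0.6, 4.6]
opening: 0.383
time_s: 16.38
position: [0.5715, 0.3257, 0.1116]
tool_rot: [-3.14, 0.007, -2.314]
force: [1.3, 0.1, 1.2]
opening: 0.385
d [ 269.8 -123.4    8.5] twist 37.1 q7 1.85 yaw -2.314
```

View pics/w13.png

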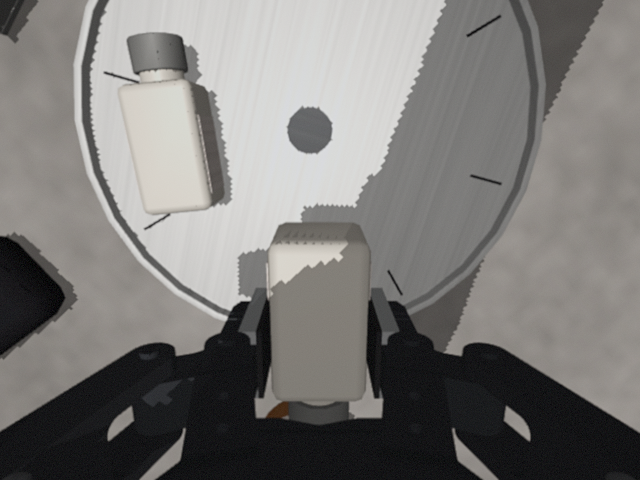

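```bash
python3 -m jog '[20,27,-12.3,0,0,20,27,-12.3,0,0,20,27,-12.3,0,0,20,27,-12.3,0,0,20,27,-12.3,0,0,20,27,-12.3,0,0,20,27,-12.3,0,0,20,27,-12.3,0,0,20,27,-12.3,0,0,20,27,-12.3,0,0,20,0,0,0,7.1,20,0,0,0,7.1,20,0,0,0,7.1,20,0,0,0,7.1,20,0,0,0,7.1,20,0,0,0,1.6,20,0,0,0,0]'
python3 - <<'E'
from h import *
p,d,i=snap('wrist','w14.png')
go(.4789,.0431,.019,np.radians(10.3))
E
```

```text
time_s: 17.85
position: [0.4762, 0.0424, 0.1058]
tool_rot: [-3.142, -0.002, -2.962]
force: [0.0, 0.7, -1.2]
opening: 0.383
d [-2.9  0.2 86.9] twist 0.1 q7 1.62 yaw -2.961
```

View pics/w14.png

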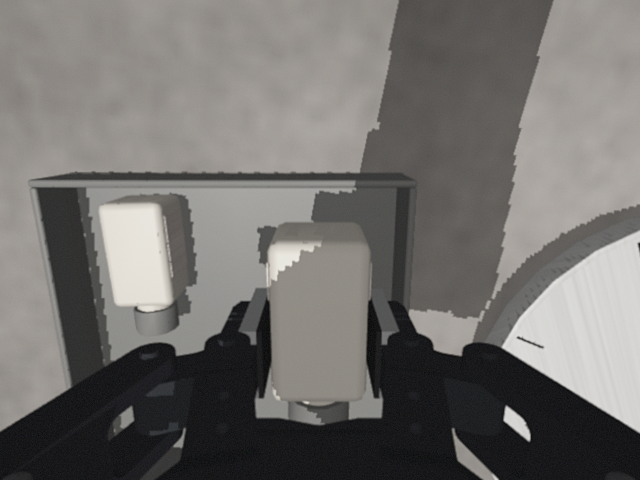

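```bash
python3 -m jog '[20,-2.5,-4,25,0,20,0,0,25,0,20,0,0,20,0,20,0,0,12,0,20,0,0,5,0,20,0,0,0,0,46,0,0,0,0,46,0,0,0,0,46,0,0,0,0,46,0,0,0,0,46,0,0,-20,0,46,0,0,-30,0,46,0,0,-35,0,46,0,0,-30,0,46,0,0,0,0]'
python3 - <<'E'
from h import *
p,d,i=snap('wrist','w15.png')
p,d,i=snap('top','t2.png')
for b in bottles(p,i): print(b)
E
```

```text
time_s: 19.15
position: [0.4848, 0.0396, 0.1416]
tool_rot: [3.141, 0.012, -2.962]
force: [1.4, 0.5, 0.7]
opening: 0.537
(array([262., 292.]), array([423.7, 187.3]), array([49.3, 80.5]), 1.7)
(array([242., 221.]), array([585.5, 236.8]), array([54.2, 33.5]), 54.9)
```

View pics/w15.png

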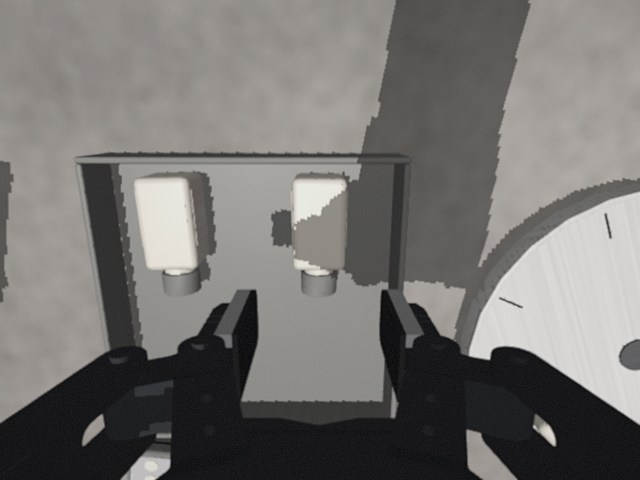

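View pics/t2.png

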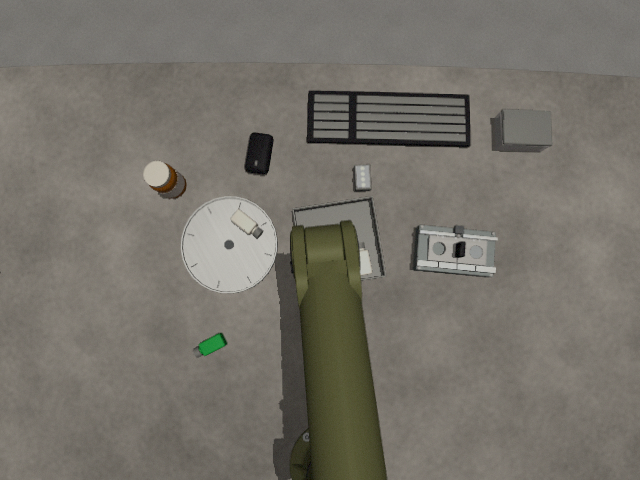

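Run:
```python
from h import *
go(.585,.2365,.17,np.radians(54))
```

```text
d [-137.3  175.5  -32.9] twist -43.7 q7 1.62 yaw -2.961
```

```bash
python3 -m jog '[55,-19.6,25,-4.5,0,55,-19.6,25,-4.5,0,55,-19.6,25,-4.5,0,55,-19.6,25,-4.5,0,55,-19.6,25,-4.5,0,55,-19.6,25,-4.5,0,55,-19.6,25,-4.5,0,55,0,0,0,-7.1,55,0,0,0,-7.1,55,0,0,0,-7.1,55,0,0,0,-7.1,55,0,0,0,-7.1,55,0,0,0,-7.1,55,0,0,0,0,55,0,0,0,0]'
python3 - <<'E'
from h import *
p,d,i=snap('wrist','w16.png')
go(.585,.2365,.039,np.radians(54))
E
```

```text
time_s: 20.5
position: [0.5833, 0.2354, 0.1648]
tool_rot: [3.14, -0.002, -2.222]
force: [-0.4, -0.6, 0.8]
opening: 0.646
d [ -2.   -0.7 126.2] twist -1.3 q7 2.07 yaw -2.222
```

View pics/w16.png

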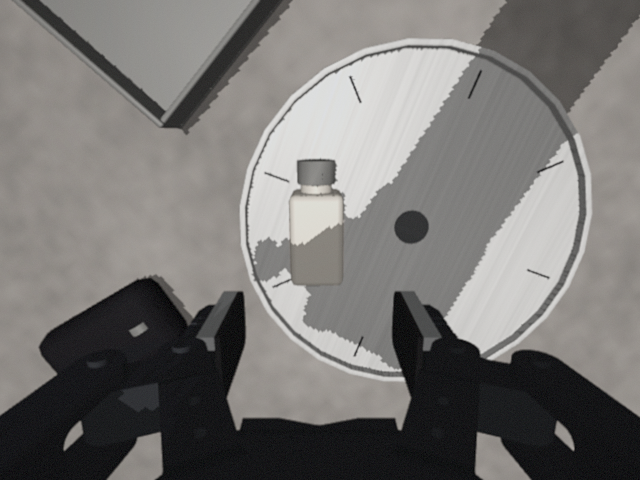

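```bash
python3 -m jog '[46,-2,-1,30,0,46,0,0,35,0,46,0,0,32,0,46,0,0,18,0,46,0,0,9,0,46,0,0,0,0,20,0,0,0,0,20,0,0,0,0,20,0,0,0,0,20,0,0,0,0,20,0,0,0,0]' 50; python3 -m jog '[20,0,0,-10,0,20,0,0,-20,0,20,0,0,-20,0,20,0,0,-15,0,20,0,0,0,0]'
python3 - <<'E'
from h import *
p,d,i=snap('wrist','w17.png')
go(.5961,.0135,.1,np.radians(10.3))
E
```

```text
time_s: 21.47
position: [0.5867, 0.237, 0.0437]
tool_rot: [-3.141, 0.002, -2.218]
force: [-0.7, -0.2, -1.2]
opening: 0.39
time_s: 21.88
position: [0.5887, 0.2379, 0.1125]
tool_rot: [-3.138, 0.007, -2.218]
force: [1.2, -0.2, -0.8]
opening: 0.387
d [ 173.6 -141.8    9.9] twist 42.6 q7 2.07 yaw -2.218
```

View pics/w17.png

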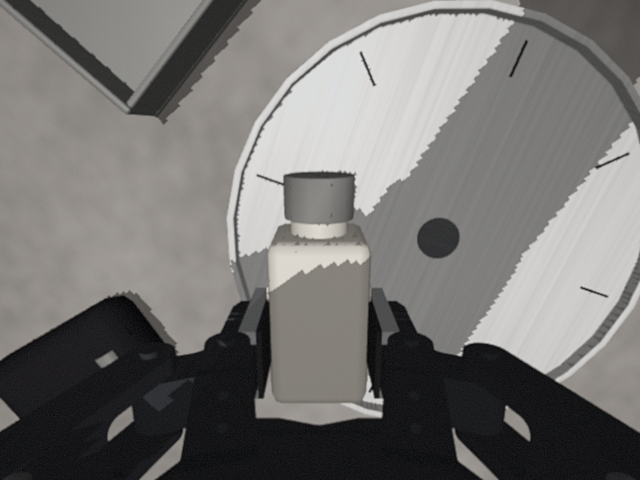

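```bash
python3 -m jog '[20,19.3,-15.8,0,0,20,19.3,-15.8,0,0,20,19.3,-15.8,0,0,20,19.3,-15.8,0,0,20,19.3,-15.8,0,0,20,19.3,-15.8,0,0,20,19.3,-15.8,0,0,20,19.3,-15.8,0,0,20,19.3,-15.8,0,0,20,0,0,0,7.1,20,0,0,0,7.1,20,0,0,0,7.1,20,0,0,0,7.1,20,0,0,0,7.1,20,0,0,0,7.1,20,0,0,0,0]'
python3 - <<'E'
from h import *
p,d,i=snap('wrist','w18.png')
go(.5961,.0135,.019,np.radians(10.3))
E
```

```text
time_s: 23.27
position: [0.5939, 0.0124, 0.1063]
tool_rot: [3.142, -0.002, -2.965]
force: [1.2, 0.1, 0.1]
opening: 0.383
d [-2.4  0.6 87.4] twist 0.2 q7 1.74 yaw -2.959
```

View pics/w18.png

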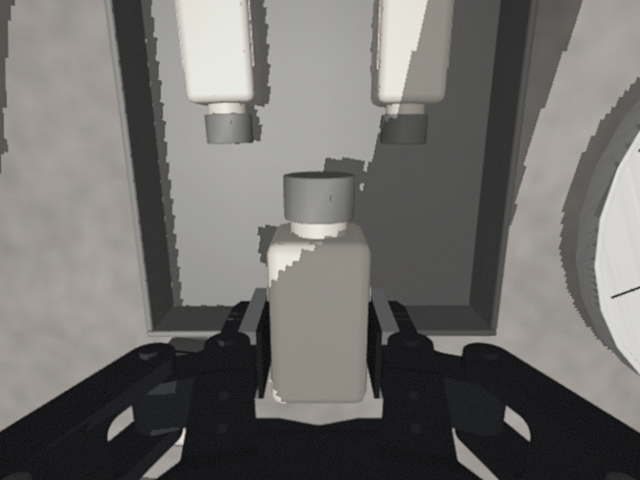

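```bash
python3 -m jog '[20,5,0,25,0,20,0,0,25,0,20,0,0,20,0,20,0,0,12,0,20,0,0,5,0,20,0,0,0,0,46,0,0,0,0,46,0,0,0,0,46,0,0,0,0,46,0,0,0,0,46,0,0,-20,0,46,0,0,-30,0,46,0,0,-35,0,46,0,0,-30,0,46,0,0,0,0]'
python3 - <<'E'
from h import *
p,d,i=snap('wrist','w19.png')
p,d,i=snap('top','t3.png')
X,Y=np.meshgrid(np.arange(640),np.arange(480))
W=pts(np.c_[X.ravel(),Y.ravel()],d,i).reshape(480,640,3)
m=((W[...,2]>.024)&(W[...,2]<.045)); k=np.zeros_like(m);k[150:197,335:390]=1
w=W[m&k]; print('cass',w.mean(0),cv2.minAreaRect(np.float32(w[:,:2]*1000)))
E
```

```text
time_s: 24.57
position: [0.5945, 0.0116, 0.1435]
tool_rot: [-3.141, 0.013, -2.962]
force: [0.5, 0.7, 1.4]
opening: 0.54
cass [nan nan nan] ((0.0, 0.0), (0.0, 0.0), 0.0)<stdin>:7: RuntimeWarning: Mean of empty slice.
  ret = um.true_divide(
```

View pics/w19.png

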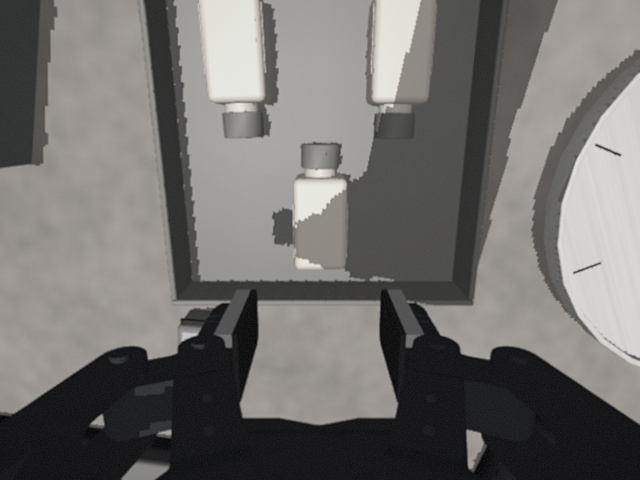

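View pics/t3.png

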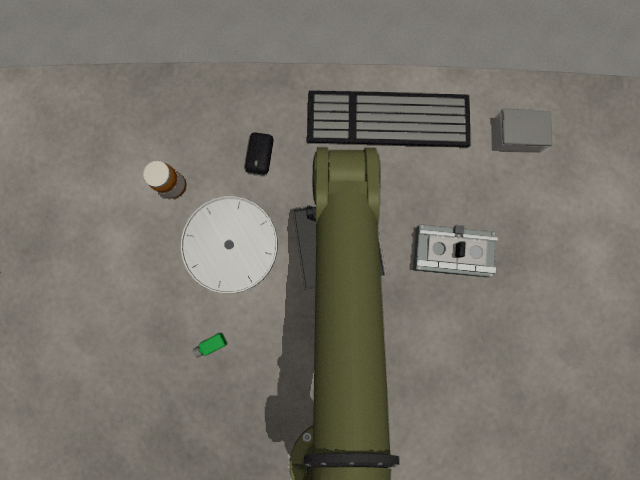

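Run:
```python
from h import *
_,_,i=load('top')
for f in('top0.png','t2.png'):
    b=cv2.imread('pics/'+f); a=b.astype(int)
    m=np.zeros((480,640),np.uint8); g=a[155:198,345:380].sum(2); m[155:198,345:380]=(g>430)*255
    m=cv2.morphologyEx(m,cv2.MORPH_CLOSE,np.ones((5,5)))
    cs,_=cv2.findContours(m,cv2.RETR_EXTERNAL,cv2.CHAIN_APPROX_NONE); c=max(cs,key=cv2.contourArea)
    print(cv2.boundingRect(c),cv2.minAreaRect(np.float32(plane(c[:,0],i,.03)[:,:2]*1000)))
go(.7053,-.051,.16,0)
```

```text
(356, 166, 14, 21) ((708.0318603515625, -52.686431884765625), (52.83055877685547, 30.8951473236084), 5.147933006286621)
(356, 166, 14, 22) ((707.2206420898438, -52.828636169433594), (54.316253662109375, 31.186574935913086), 4.8431525230407715)
d [-101.1  -82.1  -21.6] twist 10.3 q7 1.73 yaw -2.961
```

```bash
python3 -m jog '[62,-25,-20.5,-5,0,62,-25,-20.5,-5,0,62,-25,-20.5,-5,0,62,-25,-20.5,-5,0,62,0,0,0,5.3,62,0,0,0,0,62,0,0,0,0]'
python3 - <<'E'
from h import *
p,d,i=snap('wrist','w20.png')
go(.707,-.0525,.02,np.radians(5))
E
```

```text
time_s: 25.25
position: [0.7018, -0.0509, 0.1535]
tool_rot: [3.141, -0.003, -3.052]
force: [0.3, 0.4, 0.4]
opening: 0.724
d [ -5.4  -2.8 134. ] twist 0.2 q7 1.78 yaw -3.051
```

View pics/w20.png

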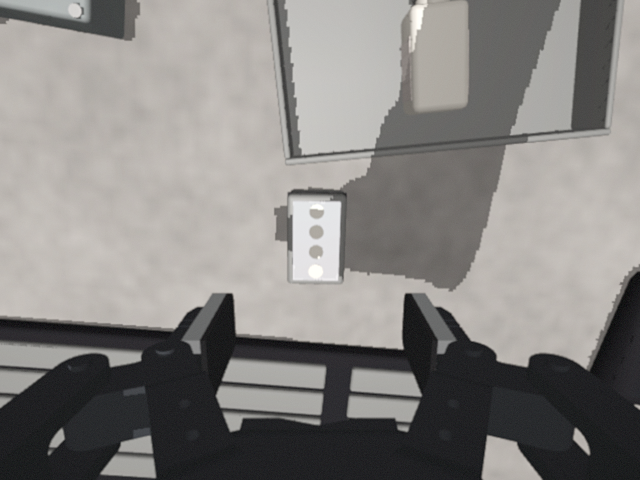

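Run:
```python
from h import *
p,d,i=load('wrist')
q=plane([(289,196),(343,197),(344,283),(291,282)],i,.03);print(q.round(4),q.mean(0))
E=(q[0]+q[1]-q[2]-q[3]); print(np.degrees(np.arctan2(E[1],E[0])), np.linalg.norm(E)/2)
c=q.mean(0);go(c[0],c[1],.02)
```

```text
[[ 0.6785 -0.0718  0.03  ]
 [ 0.676  -0.0361  0.03  ]
 [ 0.7365 -0.029   0.03  ]
 [ 0.739  -0.0662  0.03  ]] [ 0.70749807 -0.05076077  0.03      ]
-173.98422655631688 0.06082262466144221
d [ -6.1  -1.1 134. ] twist None q7 1.78 yaw -3.051
```

```bash
python3 -m jog '[62,-6,-1.5,32,0,62,0,0,35,0,62,0,0,35,0,62,0,0,25,0,62,0,0,13,0,62,0,0,5,0,62,0,0,0,0]'; python3 -m jog '[25,0,0,0,0,25,0,0,0,0,25,0,0,0,0,25,0,0,0,0,25,0,0,0,0]' 60; python3 -m jog '[25,0,0,-10,0,25,0,0,-20,0,25,0,0,-20,0,25,0,0,-20,0,25,0,0,-10,0,25,0,0,0,0]'
python3 - <<'E'
from h import *
p,d,i=snap('wrist','w21.png')
go(.5305,.2745,.1)
E
```

```text
time_s: 25.88
position: [0.7082, -0.0514, 0.0099]
tool_rot: [3.141, -0.001, -3.053]
force: [0.1, 1.1, 0.7]
opening: 0.726
time_s: 26.3
position: [0.711, -0.0523, 0.0135]
tool_rot: [-3.141, 0.005, -3.054]
force: [-1.2, 0.2, 6.7]
opening: 0.454
time_s: 26.8
position: [0.711, -0.0524, 0.0943]
tool_rot: [-3.141, 0.006, -3.054]
force: [1.2, 0.2, -0.2]
opening: 0.449
d [150.1 341.2  -8.4] twist None q7 1.79 yaw -3.054
```

View pics/w21.png

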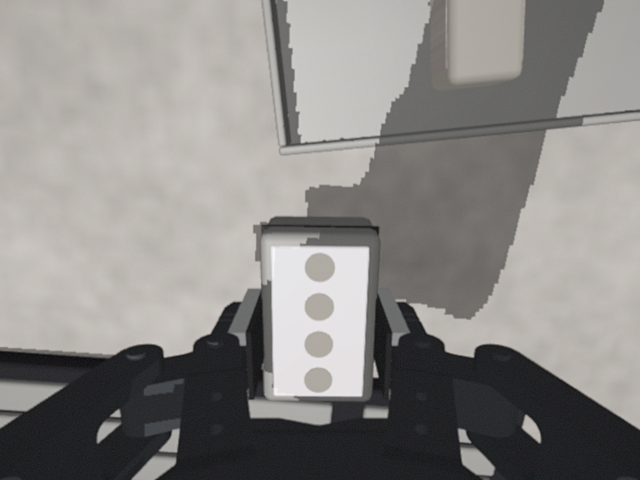

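```bash
python3 - <<'E'
from h import *
_,_,i=load('top')
b=cv2.imread('pics/t3.png'); g=b.astype(int).sum(2)
m=np.zeros((480,640),np.uint8); m[188:302,172:286]=(g[188:302,172:286]>420)*255
m=cv2.morphologyEx(m,cv2.MORPH_OPEN,np.ones((5,5)))
cs,_=cv2.findContours(m,cv2.RETR_EXTERNAL,cv2.CHAIN_APPROX_NONE); c=max(cs,key=cv2.contourArea)
print(cv2.boundingRect(c)); e=cv2.fitEllipse(np.float32(plane(c[:,0],i,.038)[:,:2]*1000)); print(e)
# hub
h=np.zeros_like(m); h[232:257,217:242]=(g[232:257,217:242]<300)*255
mo=cv2.moments(h,True); print(plane([(mo['m10']/mo['m00'],mo['m01']/mo['m00'])],i,.03),mo['m00'])
E
python3 -m jog '[25,12.3,28.4,0,0,25,12.3,28.4,0,0,25,12.3,28.4,0,0,25,12.3,28.4,0,0,25,12.3,28.4,0,0,25,12.3,28.4,0,0,25,12.3,28.4,0,0,25,12.3,28.4,0,0,25,12.3,28.4,0,0,25,12.3,28.4,0,0,25,12.3,28.4,0,0,25,12.3,28.4,0,0,25,0,0,0,0,25,0,0,0,0]';python3 - <<'E'
from h import *
p,d,i=snap('wrist','w22.png')
go(.5305,.2745,.1)
E
```

```text
(183, 196, 94, 97)
((529.7734375, 269.6011962890625), (224.37318420410156, 232.91700744628906), 98.14746856689453)
[[0.52907652 0.27325988 0.03      ]] 60.0
time_s: 28.02
position: [0.5296, 0.2768, 0.0889]
tool_rot: [-3.141, -0.003, -3.049]
force: [0.8, -0.4, -1.1]
opening: 0.454
d [  0.5   0.1 -10.9] twist None q7 1.17 yaw -3.052
```

View pics/w22.png

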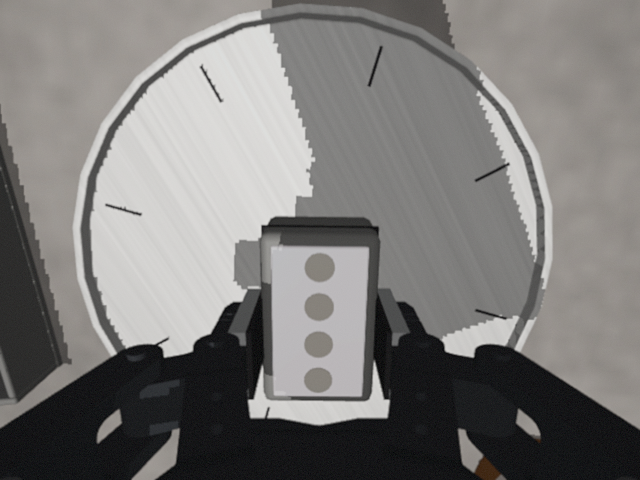

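```bash
python3 -m jog '[25,-2.5,0,18,0,25,0,0,14,0,25,0,0,8,0,25,0,0,4,0,25,0,0,1.5,0,25,0,0,0,0,25,0,0,0,0]'; python3 -m jog '[52,0,0,0,0,52,0,0,0,0,52,0,0,0,0,52,0,0,0,0,52,0,0,-20,0,52,0,0,-30,0,52,0,0,-35,0,52,0,0,-30,0,52,0,0,0,0]'
python3 - <<'E'
from h import *
p,d,i=snap('wrist','w23.png')
p,d,i=snap('top','t4.png')
s=arm.get_state();print(s['position'])
E
```

```text
time_s: 28.65
position: [0.5353, 0.2746, 0.0457]
tool_rot: [3.141, 0.001, -3.055]
force: [-0.1, -0.7, -1.0]
opening: 0.452
time_s: 29.4
position: [0.5385, 0.2766, 0.1678]
tool_rot: [3.136, 0.011, -3.054]
force: [0.7, 0.8, 0.8]
opening: 0.608
[0.53569836 0.27522765 0.16203429]
```

View pics/w23.png

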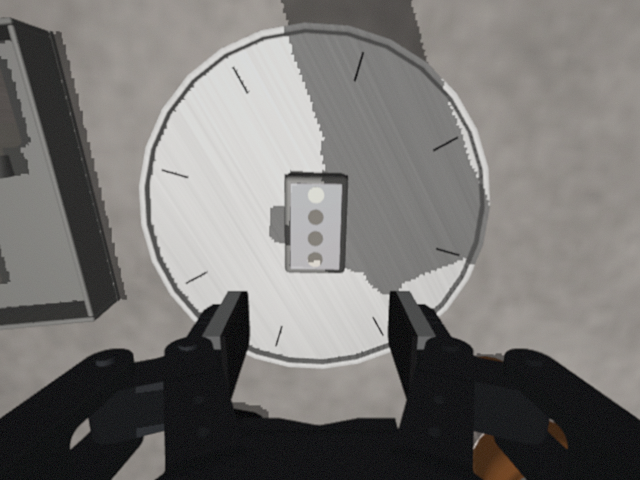

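View pics/t4.png

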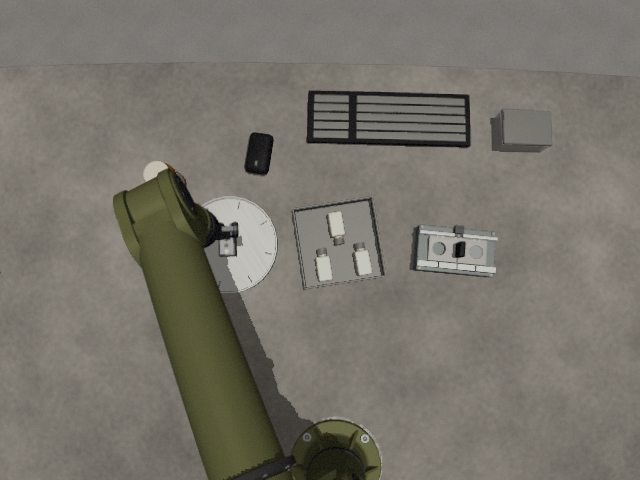

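Run:
```python
from h import *
p,d,i=load('wrist')
q=plane([(286,174),(346,176),(344,270),(286,269)],i,.06);print('cass',q.mean(0), np.linalg.norm(q[0]-q[3]),np.linalg.norm(q[0]-q[1]))
R_=plane([(140,190),(488,190),(309,25),(320,366),(215,338),(200,75),(430,72)],i,.038)[:,:2]
A=np.c_[2*R_,np.ones(len(R_))];s=np.linalg.lstsq(A,(R_**2).sum(1),rcond=None)[0];print('lip',s[:2],np.sqrt(s[2]+s[:2]@s[:2]))
```

```text
cass [0.530405   0.27537761 0.06      ] 0.06189418162506975 0.03688727902627289
lip [0.53124655 0.27493533] 0.11783871066771893
```

Run:
```python
from h import *
go(.528,-.2805,.155,3.065)
```

```text
d [  56.3 -552.9    5.8] twist 9.4 q7 1.17 yaw -3.054
```

```bash
python3 -m jog '[50,3.5,-34.5,0.3,0,50,3.5,-34.5,0.3,0,50,3.5,-34.5,0.3,0,50,3.5,-34.5,0.3,0,50,3.5,-34.5,0.3,0,50,3.5,-34.5,0.3,0,50,3.5,-34.5,0.3,0,50,3.5,-34.5,0.3,0,50,3.5,-34.5,0.3,0,50,3.5,-34.5,0.3,0,50,3.5,-34.5,0.3,0,50,3.5,-34.5,0.3,0,50,3.5,-34.5,0.3,0,50,3.5,-34.5,0.3,0,50,3.5,-34.5,0.3,0,50,3.5,-34.5,0.3,0,50,0,0,0,4.7,50,0,0,0,4.7,50,0,0,0,0,50,0,0,0,0]'
python3 - <<'E'
from h import *
snap('wrist','w24.png')
go(.528,-.2805,.069,3.065)
E
```

```text
time_s: 31.17
position: [0.5264, -0.2796, 0.1538]
tool_rot: [3.141, -0.002, 3.067]
force: [-0.4, 0.2, -0.6]
opening: 0.587
d [-1.5 -1.2 85.1] twist 0.2 q7 2.06 yaw 3.068
```

View pics/w24.png

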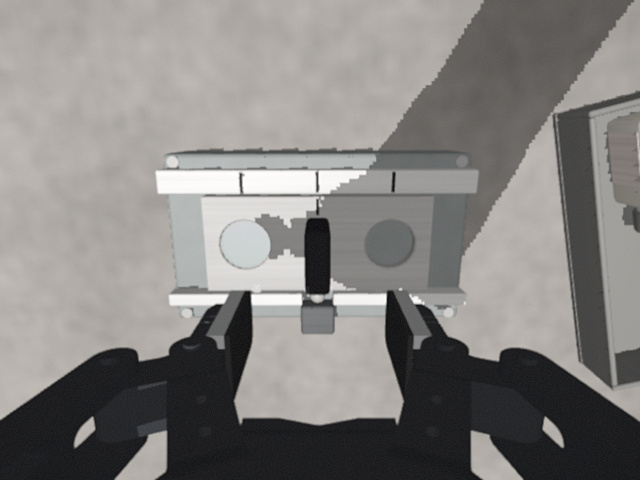

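```bash
python3 -m jog '[45,-1,-1,28,0,45,0,0,28,0,45,0,0,26,0,45,0,0,3,0,45,0,0,0,0,10,0,0,0,0,10,0,0,0,0,10,0,0,0,0,10,0,0,0,0,10,0,0,0,0,10,0,0,0,0]' 60
python3 - <<'E'
from h import *
print(arm.get_state()['position'])
E
python3 -m jog '[10,0,4,0,0,10,0,5,0,0,10,0,6,0,0,10,0,6,0,0,10,0,6,0,0,10,0,6,0,0,10,0,5,0,0,10,0,4,0,0,10,0,3,0,0,10,0,0,0,0,10,0,0,0,0]'
python3 - <<'E'
from h import *
p,d,i=snap('wrist','w25.png')
E
```

```text
time_s: 32.13
position: [0.5294, -0.2816, 0.0724]
tool_rot: [-3.141, 0.003, 3.066]
force: [-1.0, 0.3, 6.6]
opening: 0.145
[ 0.52944332 -0.28164677  0.07242601]
time_s: 33.05
position: [0.5327, -0.2368, 0.0724]
tool_rot: [-3.141, 0.003, 3.065]
force: [-1.4, 0.4, 9.1]
opening: 0.157
```

View pics/w25.png

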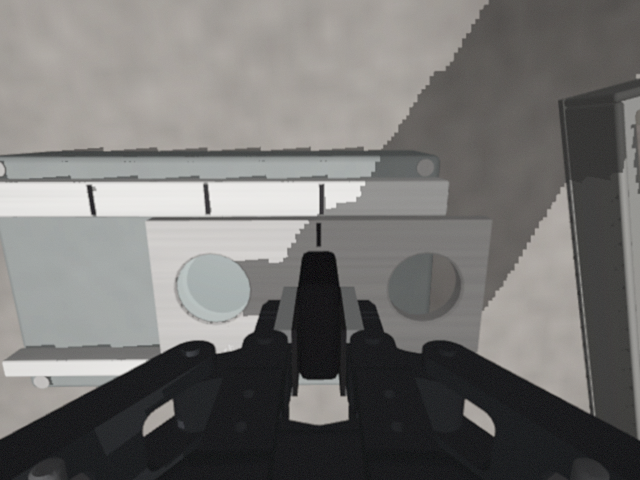

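```bash
python3 -m jog '[10,0,1.2,0,0,10,0,0,0,0,10,0,0,0,0]'
python3 - <<'E'
from h import *
p,d,i=snap('wrist','w26.png')
g=cv2.cvtColor(p,cv2.COLOR_RGB2GRAY).astype(int)
for r in (192,200,210,228,238): print(r,g[r,308:332])
E
python3 -m jog '[50,0,0,0,0,50,0,0,0,0,50,0,0,0,0,50,0,0,0,0,50,0,0,-25,0,50,0,0,-30,0,50,0,0,-30,0,50,0,0,0,0,50,0,0,0,0]'
python3 - <<'E'
from h import *
p,d,i=snap('wrist','w27.png')
g=cv2.cvtColor(p,cv2.COLOR_RGB2GRAY).astype(int)
for r in (172,176,180,195,200,204): print(r,g[r,308:332])
E
```

```text
time_s: 33.35
position: [0.5327, -0.236, 0.0724]
tool_rot: [-3.141, 0.003, 3.065]
force: [-1.7, 0.8, 8.9]
opening: 0.151
192 [232 232 232 233 231 232 234 232 205 123  54  58  61  97 182 230 235 233
 232 232 233 232 232 232]
200 [234 233 233 232 233 233 234 233 205 123  55  57  60  91 142 183 229 235
 233 232 232 232 232 232]
210 [227 227 228 228 228 228 228 232 223 146  54  55  58  93 138 145 142 139
 139 141 142 142 143 142]
228 [119 120 120 121 122 121 120 117  71  23  18  23  56 102 121 123 121 123
 121 122 119 120 121 122]
238 [119 120 120 121 120 122 123 117  83  38  12  22  56 102 121 121 123 122
 120 121 121 119 120 121]
time_s: 34.15
position: [0.5328, -0.2356, 0.1571]
tool_rot: [-3.141, 0.004, 3.065]
force: [0.7, -0.1, -0.3]
opening: 0.583
172 [232 232 232 232 232 233 234 232 205 121  52  84 175 231 235 233 232 231
 231 231 231 232 232 231]
176 [233 233 233 233 232 233 234 232 206 122  53  86 174 229 236 234 232 232
 232 232 232 232 232 231]
180 [231 231 230 230 231 232 233 230 204 120  54  78 126 182 229 234 231 231
 230 231 231 231 231 231]
195 [204 205 204 204 204 205 207 201 156  79  60 139 202 208 204 202 204 204
 190 138 115 114 115 115]
200 [206 206 205 206 206 206 207 201 156  77  60 121 180 187 186 175 135 119
 118 120 118 120 118 118]
204 [206 206 207 206 206 206 208 203 156  70  30  73 116 122 120 122 120 120
 119 121 121 117 121 120]
```

View pics/w27.png

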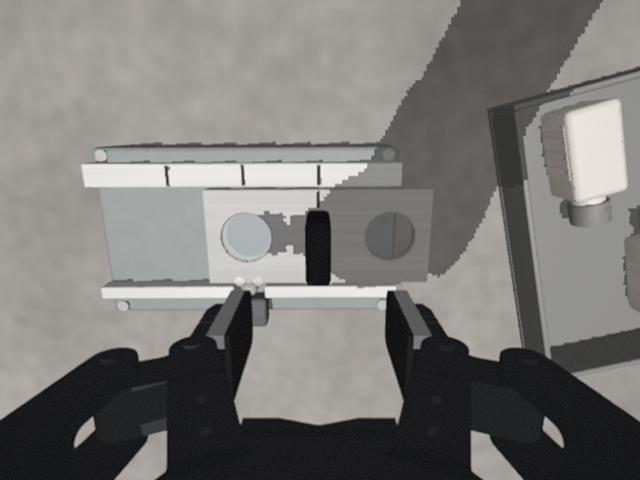

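```bash
python3 -m jog '[50,0,-10,-30,0,50,0,-30,-30,0,50,0,-30,-30,0,50,0,-30,0,0,50,0,-30,0,0,50,0,0,0,0,50,0,0,0,0]'
python3 - <<'E'
from h import *
p,d,i=snap('top','t5.png')
a=cv2.imread('pics/top0.png');b=cv2.imread('pics/t5.png')
r=np.hstack([a[120:300,130:510]])
cv2.imwrite('pics/c5.png',cv2.resize(b[120:300,130:510],None,fx=2,fy=2,interpolation=cv2.INTER_CUBIC))
df=cv2.absdiff(a,b).max(2); print('mouse diff',df[130:178,242:276].mean(),'jar',df[158:200,142:188].mean(),'green',df[330:360,190:230].mean())
snap('scene','s5.png')
E
```

```text
time_s: 34.78
position: [0.5198, -0.3655, 0.2421]
tool_rot: [3.141, -0.004, 3.061]
force: [0.5, 0.4, -0.9]
opening: 0.587
mouse diff 6.112745098039215 jar 4.805383022774327 green 4.699166666666667
```

View pics/c5.png

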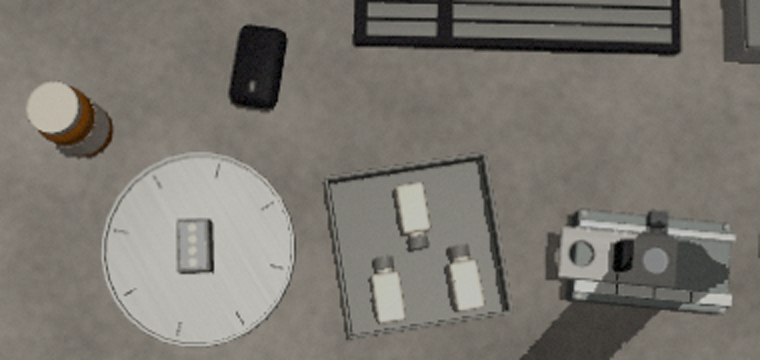

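View pics/s5.png

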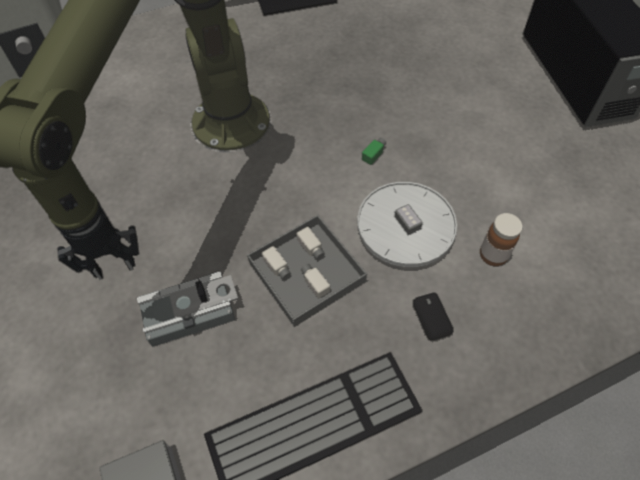

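Run:
```python
from h import *
for f in('top0.png','t3.png','t5.png'):
    b=cv2.imread('pics/'+f).astype(int).sum(2)
    m=(b[125:180,238:282]<110).astype(np.uint8);mo=cv2.moments(m,True);print(f,mo['m00'],mo['m10']/mo['m00'],mo['m01']/mo['m00'])
    j=(b[150:200,140:178]>390).astype(np.uint8);mo=cv2.moments(j,True);print(' jar',mo['m00'],mo['m10']/mo['m00'],mo['m01']/mo['m00'])
```

```text
top0.png 889.0 20.74578177727784 27.815523059617547
 jar 571.0 14.677758318739054 23.851138353765325
t3.png 840.0 20.603571428571428 27.321428571428573
 jar 896.0 12.047991071428571 26.805803571428573
t5.png 862.0 20.69953596287703 27.599767981438514
 jar 706.0 12.96742209631728 26.211048158640228
```

Run:
```python
from h import *
for f in('top0.png','t3.png','t5.png'):
    b=cv2.imread('pics/'+f).astype(int); o=[]
    for t in (440,480):
        j=(b[150:200,138:190].sum(2)>t).astype(np.uint8);mo=cv2.moments(j,True);o+=[mo['m00'],round(mo['m10']/max(1,mo['m00']),2),round(mo['m01']/max(1,mo['m00']),2)]
    k=((b[150:205,138:195,2]-b[150:205,138:195,0])>50).astype(np.uint8);mo=cv2.moments(k,True)
    print(f,o,mo['m00'],mo['m10']/mo['m00'],mo['m01']/mo['m00'])
```

```text
top0.png [505.0, 17.62, 23.09, 478.0, 17.64, 23.21] 151.0 29.642384105960264 31.251655629139073
t3.png [522.0, 17.54, 23.09, 499.0, 17.57, 23.11] 165.0 30.1030303030303 31.181818181818183
t5.png [512.0, 17.6, 23.16, 489.0, 17.6, 23.12] 161.0 29.937888198757765 31.25465838509317
```

Mouse and jar haven't moved, and everything is in place, so I'm handing in.

```bash
python3 -c "
from bench import arm
print(arm.sign_off())"
```

```text
the job is handed in; nothing more can be done
None
```

The job is done and handed in at about 35 s; `sign_off` returned no verdict.

- **Middle stop:** I slid the shutter plate there before lifting any bottle. It first settled about 1.1 mm past the mark, so I gripped it again and nudged it back. After release it was within about 0.1 mm of the mark.
- **Bottles:** Three were present. All three now lie flat and apart on the tray floor, which the wrist, top and scene pictures confirm.
- **Cassette:** It lies flat on the platter, about 1 mm from the centre by the wrist picture.
- **Last stop:** I then slid the plate on. It stopped about 1 mm short, so I pushed it a little further. After release it was about 0.3 mm from the mark.
- **Bystanders:** The mouse and the amber jar were where they started, within image noise. The green look-alike looked unmoved too. The gripper was open and clear of everything.

I saw no knock or grip slip, and no check was still failing at the end.

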